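# Dose rock salt and hold the grinder lid at its halfway stop

## Task

Take rock-salt lumps off the kitchen scale and drop them into the open grinder until the scale's needle has come back to the long, thick mark (one lump too many lies on the pan; the others stay there). Then fit the lid on the grinder with its two lugs down through the two slots in the mouth, and twist it clockwise, seen from above, until its grip bar lines up with the thick middle ribs on the rim, halfway to the lock; do not turn it on to the double ribs where it clicks locked. The lid is sprung and turns back when let go, so finish while still gripping it and holding it at the halfway ribs; leave the jar, the bowl and the pepper mill alone.

Things in the scene. Friction and masses are not known exactly. Their poses are not given: they have to be found in the camera images.
- grinder: Electric blade grinder, fixed, upright steel cylinder 108 mm across (foot 120 mm), 135 mm tall, with an open bowl on top, 68 mm across inside, its floor 70 mm above the underside. Origin: centre of the underside, z up. Inward lip at the mouth, 6 mm thick, opening 68 mm across, with two slots at its +x and -x sides, each 19 mm wide and reaching out to 42 mm from the axis.
- grinder_mouth (a point): Centre of the mouth, level with the rim, 135 mm above the grinder's origin; axes as the grinder's. Raised dark ribs on the white rim, each repeated on the opposite side: thin single rib = entry, at +x/-x; long thick rib = halfway, 0.74 rad clockwise (from above) of the entry; double thin rib = lock, 1.48 rad clockwise of the entry.
- drive_ring (a joint): Sprung ring under the lip; its two pockets, 18 mm wide, take the lid's lugs and turn with the lid. 0 = at rest, pockets under the slots; grows as the lid turns clockwise from above. 0.66 rad = lid at the halfway ribs (about 0.08 rad of lid turning is play); past 1.2 the lid counts as clicked locked (no step is felt); 1.4 = end stop. Spring-back 0.036 N m at 0, plus 0.12 N m per rad.
- lid: White lid, loose, about 140 g, at the start standing on the counter on its plug. Origin: centre of the plug's underside, z up. Plug 62 mm across, 13 mm tall, with two lugs at its bottom at +x and -x, 12 mm wide, 5 mm thick, reaching 39 mm from the axis; above it a disc 80 mm across, z = 13 to 21 mm. Enters with its x along the grinder's x, either way round. Seated, its origin is 122 mm above the grinder's.
- lid_bar (a point): Middle of the lid's black grip bar, on the lid's axis, 37 mm above its origin. The bar stands on the disc, along the lid's x: 66 mm long, 16 mm wide, 32 mm tall (z = 21 to 53 mm in the lid's frame).
- scale: Spring kitchen scale, fixed, white box 150 x 150 x 50 mm with the pan above it and a round dial leaning back on its +x side. Origin: centre of its underside, z up. Dial: four marks for 0, 1, 2 and 3 lumps, the mark for 2 long and thick; the needle starts at the last mark.
- pan (a joint): How far the scale's pan is pressed down, m: 0 = empty, spring 65 N/m, so about 6 mm for each lump; about 0.018 at the start, 0.012 = needle on the long thick mark. Bottoms out at 0.024.
- pan_floor (a point): Middle of the upper side of the pan's floor, on the moving pan. The pan is a steel tray 150 mm (scale x) by 180 mm (scale y) with a rim 5 mm above its floor; empty, its floor is 88 mm above the counter.
- lump0: Rock-salt lump, a whitish block 26 x 26 x 24 mm with rounded edges, about 40 g (all three alike), one of three in a row along the pan's y, some 55 mm apart. Origin: centre of its underside, z up; sides along its x and y.
- lump1: Rock-salt lump, a whitish block 26 x 26 x 24 mm with rounded edges, about 40 g (all three alike), one of three in a row along the pan's y, some 55 mm apart. Origin: centre of its underside, z up; sides along its x and y.
- lump2: Rock-salt lump, a whitish block 26 x 26 x 24 mm with rounded edges, about 40 g (all three alike), one of three in a row along the pan's y, some 55 mm apart. Origin: centre of its underside, z up; sides along its x and y.
- spice_jar: Bystander: glass jar with steel cap, 52 mm across, 90 mm tall; origin under its centre.
- bowl: Bystander: small white bowl 120 mm across, 50 mm tall; origin under its centre.
- pepper_mill: Bystander: turned dark wooden pepper mill 52 mm across, 134 mm tall; origin under its centre.
Not all that is in view belongs to the job. What is shaped like the lump2 but black is not meant. Leave any purple look-alike of the lump1 alone.

How it is judged:
On the way, in this order (a step that is already met when the one before it is completed fails the run):
1. one lump lies in the grinder's bowl, the other two on the pan, and the needle has come to the long mark (value of joint pan between 0.0095 and 0.0145 m and ((horizontal distance between lump0 and grinder below 0.04 m and z of lump0 in the frame of grinder between 0.06 and 0.117 m and z of lump1 in the frame of pan_floor between -0.006 and 0.036 m and x of lump1 in the frame of pan_floor between -0.08 and 0.08 m and y of lump1 in the frame of pan_floor between -0.095 and 0.095 m and z of lump2 in the frame of pan_floor between -0.006 and 0.036 m and x of lump2 in the frame of pan_floor between -0.08 and 0.08 m and y of lump2 in the frame of pan_floor between -0.095 and 0.095 m) or (horizontal distance between lump1 and grinder below 0.04 m and z of lump1 in the frame of grinder between 0.06 and 0.117 m and z of lump0 in the frame of pan_floor between -0.006 and 0.036 m and x of lump0 in the frame of pan_floor between -0.08 and 0.08 m and y of lump0 in the frame of pan_floor between -0.095 and 0.095 m and z of lump2 in the frame of pan_floor between -0.006 and 0.036 m and x of lump2 in the frame of pan_floor between -0.08 and 0.08 m and y of lump2 in the frame of pan_floor between -0.095 and 0.095 m) or (horizontal distance between lump2 and grinder below 0.04 m and z of lump2 in the frame of grinder between 0.06 and 0.117 m and z of lump0 in the frame of pan_floor between -0.006 and 0.036 m and x of lump0 in the frame of pan_floor between -0.08 and 0.08 m and y of lump0 in the frame of pan_floor between -0.095 and 0.095 m and z of lump1 in the frame of pan_floor between -0.006 and 0.036 m and x of lump1 in the frame of pan_floor between -0.08 and 0.08 m and y of lump1 in the frame of pan_floor between -0.095 and 0.095 m))), for 0.3 s.
2. the lid is seated in the grinder's mouth, lugs through the slots, not yet turned (horizontal distance between lid and grinder below 0.006 m and z of lid in the frame of grinder between 0.116 and 0.1255 m and angle between lid's own z axis and vertical below 0.08 rad and angle between the x axis of lid and the x axis of grinder, either way round below 0.2 rad and value of joint drive_ring below 0.2 rad), for 0.1 s.
At the end, for the whole second after the job is handed in: Pan pressed down 9.5-14.5 mm, one lump in the bowl, two on the pan; lid seated (origin 116-125.5 mm above the grinder's, within 6 mm of its axis, tilt under 0.08 rad), lid turned 0.5-1.0 rad, drive ring 0.48-0.84 rad and still, fingers gripping the lid (over 1 N) (all of step 1 and horizontal distance between lid and grinder below 0.006 m and z of lid in the frame of grinder between 0.116 and 0.1255 m and angle between lid's own z axis and vertical below 0.08 rad and value of joint drive_ring between 0.48 and 0.84 rad and angle between the x axis of lid and the x axis of grinder, either way round between 0.5 and 1 rad and velocity of joint drive_ring between -0.25 and 0.25 rad/s and contact force between the fingers and lid above 1 N); the arm keeps its last pose, push and grip.
It fails at once if the lid is turned to where it clicks locked (drive ring past 1.2 rad) (value of joint drive_ring above 1.2 rad).
It fails at once if the spice jar is disturbed (moved over 30 mm) (distance of spice_jar from where it was at the start of the episode above 0.03 m).
It fails at once if the bowl is disturbed (moved over 30 mm) (distance of bowl from where it was at the start of the episode above 0.03 m).
It fails at once if the pepper mill is disturbed (moved over 30 mm) (distance of pepper_mill from where it was at the start of the episode above 0.03 m).
It also fails if it takes over 56 s, if anything falls off the work surface, if the arm or the gripper's body presses on something with over 40 N, if the wrist force passes 120 N, or if a joint passes its speed limit or range.

## Robot

A 7-joint arm with a two-finger parallel gripper is mounted at the origin on the work surface. World frame = base frame: x ahead of the robot, y to its left, z up, the work surface at z = 0. Lengths are in m, angles in rad, forces in N, time in s.
With the tool pointing down it reaches from about 0.4 to 0.925 m from the base axis. Payload 4.1 kg.
Tool frame: the origin (TCP) lies at the very end of the fingers, on their centre line; the grasp point (between the pads) lies 19 mm behind it; z points along the fingers, y is the line along which they close (so a half turn about z gives the same grasp; the last joint's range is limited). The gripper opens to 85 mm and grips with 20 to 120 N. Pads are 22 mm wide; open, the fingers measure 114 mm over their backs; the gripper's body (76 mm by 85 mm) begins 54 mm behind the grasp point. The pads swing forward as they close: fully open they stand 13 mm farther back than shut.
Start: joints at [-1.283, 0.398, 0.045, 1.537, -0.019, 1.207, -0.051], TCP at [0.245, 0.602, 0.231] pointing down, gripper open.
Joint ranges: [-2.82, 2.82], [-0.49, 2.23], [-1.37, 1.46], [0, 2.46], [-1.36, 4.5], [0.23, 2], [-2.94, 2.94]. Speed limits (rad/s): [2.57, 2.57, 3.14, 3.14, 3.14, 3.14, 3.14].

## Interface

Orientations are given as a unit quaternion [w, x, y, z].
In Python, from rig import state, camera, close_job, search_frame, regions_of gives the robot as it stands. The module is installed in compiled form; this text tells all that it offers.
- The arm moves only by the tool send_rows, never from a script. Its argument "commands" is a list of rows, each an object with "angular": the turn, a rotation vector about the world's x, y, z in units of 5 degrees (1.0 is 5 degrees), a list of three; "translation": the shift along the world's x, y, z in units of 40 mm (1.0 is 40 mm), a list of three; "jaw": the finger opening in mm, from 0 to 85.4. In form: [{"angular": [ax, ay, az], "translation": [tx, ty, tz], "jaw": jaw}, ...]. A call has 1 to 12 rows; each row is the pose to reach, as a shift and turn from the pose commanded when the call began; what a row does not reach only later rows make up. A row lasts 1/12 s, in which the tool goes at most 41.7 mm and 7.16 degrees, less where a joint would pass 70% of its speed; a pose out of reach is approached as far as the arm can. A call with a gripper value outside its range is refused whole. The fingers move at their own pace and stop on an object; "grip_force" is the grip in N (left out, the last holds). Time passes only in rows, so rows that repeat a pose let the fingers close. It gives the time, the measured TCP pose, the force, the opening and the grip force at its end, in the units of the state.
- state(): the state, without advancing time (a new reading comes with each control period).
- camera(name): name is "scene" or "top" or "wrist"; returns a dict with "frame" (480x640x3 uint8, red, green, blue), "z_map" (480x640 float32, m along the optical axis (not along the pixel's ray), 0 where there is no reading), "fx", "fy", "cx", "cy" (pixels), "rvec" (rotation vector, rad) and "tvec" (3), from world to camera coordinates, as OpenCV has them. Camera axes: x right, y down, z forward; pixel columns grow to the right and rows downward; lengths in m; the calibration is good to about 2 mm. A picture is of the moment at which its call begins.
- close_job(): hands the job in; it is judged then, once.
Trained networks look in a picture, given as the dict that the camera call returned (one of the last four; its "shot" number tells which), for a name from the list of things; names that differ only in an ending like _2 or _b are one class to them, and where a whole thing is asked for, a point or a joint stands for the part that bears it (a point fixed in the world has none). Each returns a list of dicts, best first, with "confidence" (0 to 1); they miss things now and then, are a little off and sometimes report something else, mostly with a low value. They report only what shows in the picture. A call takes as long as a camera call. They do not tell look-alikes from the thing itself.
- search_frame(picture, query): "point" ([x, y, z] in m, in the coordinates of the camera as it stood for that picture, good to about 4 mm: the middle of the surface that is visible of it).
- regions_of(picture, query): "region" (480x640 bool, what is visible of it).
The state is a dict: "t": time; "qpos": joint angles; "qd": joint speeds; "tau": joint torques, N m; "tool_pos": TCP position; "tcp_rot": TCP orientation; "ft_force": force on the tool from outside, world axes, zero at the start; "moment": the same for the moment, N m; "finger_gap": finger opening in m; "finger_force": force on a finger pad.
Only numpy, scipy, OpenCV 4.12 (cv2) and the standard library are available. Lean on these libraries where they do the work, as an engineer would, in place of code of your own. Each camera call takes 0.05 s, during which the arm holds its last target. There are 200 camera calls.

## Working session

There is one attempt and no reset: what is moved stays moved. The work goes in short steps, Python scripts to look and compute and a tool call to move; the robot and the scene stay as the last step left them, time stands still between calls to the robot, and variables do not carry over. Pictures are saved under pics/ and viewed, at most 10 in all, crops included, and the job is handed in when it is done.

Besides the shell and the picture viewer there is one more tool, called as a command line: name --argument value ..., lists and objects as JSON in quotes. send_rows: Moves the arm, as the interface text tells. Its arguments: {"type":"object","properties":{"commands":{"type":"array"},"grip_force":{"type":"number"}},"required":["commands"]}

```bash
mkdir -p pics; cat > h.py <<'E'
import numpy as np, cv2
from rig import *
def RT(c): return cv2.Rodrigues(np.array(c["rvec"],float))[0], np.array(c["tvec"],float).ravel()
def w(c,p):
    R,t=RT(c); return R.T@(np.array(p)-t)
def cloud(c):
    z=c["z_map"]; v,u=np.mgrid[:480,:640]
    P=np.stack([(u-c["cx"])/c["fx"]*z,(v-c["cy"])/c["fy"]*z,z],-1)
    R,t=RT(c); return (P-t)@R
def save(c,n,crop=None,s=1):
    f=c["frame"][...,::-1]
    if crop: f=f[crop[1]:crop[3],crop[0]:crop[2]]
    cv2.imwrite("pics/"+n,cv2.resize(f,None,fx=s,fy=s,interpolation=cv2.INTER_CUBIC))
E
python3 - <<'E'
from h import *
s=state();print({k:np.round(v,3) for k,v in s.items()})
for n in ["top","scene"]:
    c=camera(n);save(c,n+".png");print(n)
    for q in ["grinder","lid","lid_bar","scale","pan","lump0","spice_jar","bowl","pepper_mill"]:
        print(q,[(np.round(w(c,d["point"]),3).tolist(),round(d["confidence"],2)) for d in search_frame(c,q)[:5]])
E
```

```text
{'t': np.float64(0.0), 'qpos': array([-1.283,  0.399,  0.045,  1.538, -0.019,  1.207, -0.051]), 'qd': array([-0.   ,  0.001, -0.   ,  0.   ,  0.   ,  0.001,  0.   ]), 'tau': array([-1.0000e-03, -4.7511e+01,  1.3640e+00, -2.5423e+01,  1.2000e-02,
        9.0000e-03, -0.0000e+00]), 'tool_pos': array([0.245, 0.601, 0.23 ]), 'tcp_rot': array([-0.   ,  0.192,  0.981, -0.001]), 'ft_force': array([-0.317, -0.08 , -0.35 ]), 'moment': array([0.063, 0.009, 0.031]), 'finger_force': np.float64(0.0), 'finger_gap': np.float64(0.086)}
top
grinder [([0.568, -0.017, 0.117], 0.92)]
lid []
lid_bar [([0.536, 0.258, 0.025], 0.6)]
scale [([0.52, -0.29, 0.069], 0.6)]
pan [([0.5, -0.286, 0.072], 0.73), ([0.755, -0.044, 0.022], 0.36)]
lump0 [([0.498, -0.236, 0.091], 0.72), ([0.496, -0.343, 0.095], 0.7), ([0.508, -0.289, 0.09], 0.62), ([0.498, -0.433, 0.02], 0.5), ([0.513, -0.146, 0.02], 0.41)]
spice_jar [([0.752, 0.163, 0.087], 0.78)]
bowl [([0.756, -0.042, 0.02], 0.81)]
pepper_mill [([0.691, 0.332, 0.088], 0.8)]
scene
grinder [([0.614, -0.019, 0.098], 0.64)]
lid [([0.555, 0.25, 0.019], 0.89)]
lid_bar [([0.553, 0.252, 0.022], 0.92), ([0.782, 0.153, 0.066], 0.27), ([0.532, -0.03, 0.121], 0.22)]
scale [([0.562, -0.294, 0.07], 0.87)]
pan [([0.512, -0.285, 0.068], 0.68)]
lump0 [([0.507, -0.238, 0.088], 0.74), ([0.515, -0.347, 0.088], 0.7), ([0.526, -0.144, 0.017], 0.69), ([0.515, -0.296, 0.088], 0.57), ([0.505, -0.437, 0.018], 0.57)]
spice_jar [([0.78, 0.154, 0.062], 0.92)]
bowl [([0.732, -0.046, 0.022], 0.59)]
pepper_mill [([0.72, 0.325, 0.067], 0.82)]
```

View pics/top.png

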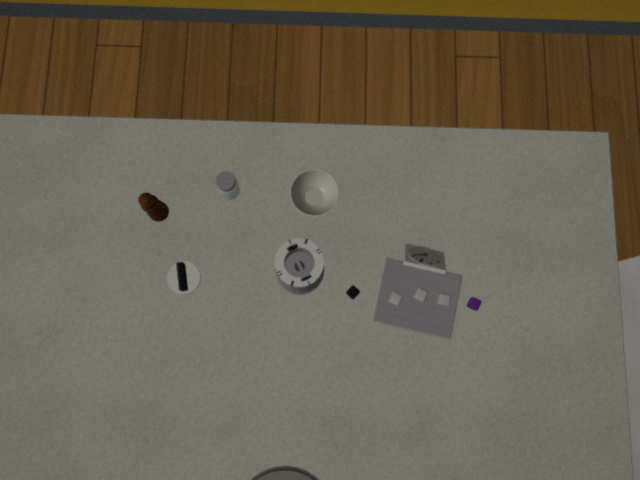

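View pics/scene.png

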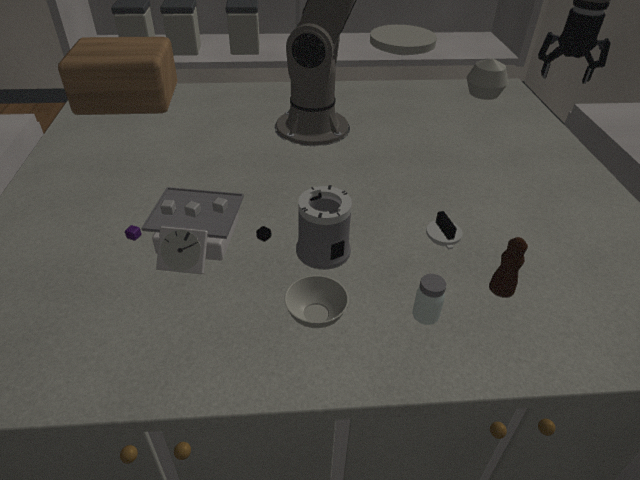

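Top view: lumps at (395,299), (420,295) and (444,299), grinder (299,262), lid (183,277); purple (474,304) and black (352,292) look-alikes lie off the pan.

```bash
python3 - <<'E'
from h import *
c=camera("top");X=cloud(c);R,t=RT(c);print("cam",np.round(-R.T@t,3))
def rect(m,n):
    p=X[m][:,:2].astype(np.float32); r=cv2.minAreaRect(p)
    print(n,m.sum(),np.round(r[0],4),np.round(r[1],4),round(r[2],1),"z",np.round(np.percentile(X[m][:,2],[5,50,95]),3))
for d in regions_of(c,"lump0"): rect(d["region"],"lump")
for q in ["lid_bar","lid","pan","grinder"]:
    for d in regions_of(c,q)[:1]: rect(d["region"],q)
x,y,z=X[...,0],X[...,1],X[...,2]
box=lambda a,b,e,f:(x>a)&(x<b)&(y>e)&(y<f)
m=box(.5,.7,-.4,-.2)&(z>.105);print("dial");rect(m&(x>.53),"dial") if (m&(x>.53)).any() else 0
m=box(.45,.7,-.12,.1)&(z>.128)&(z<.15);rect(m,"rim");p=X[m];(a,r)=cv2.minEnclosingCircle(p[:,:2].astype(np.float32));print("rim",a,r)
m=box(.45,.65,.15,.35)&(z>.04);rect(m,"bar")
m=box(.45,.65,.15,.35)&(z>.012)&(z<.04);a,r=cv2.minEnclosingCircle(X[m][:,:2].astype(np.float32));print("disc",a,r)
save(c,"grind.png",(255,220,345,305),7)
E
```

```text
cam [ 0.387 -0.033  1.402]
lump 159 [ 0.4983 -0.3481] [0.033  0.0282] 87.8 z [0.071 0.091 0.096]
lump 127 [ 0.5079 -0.292 ] [0.0254 0.0248] 63.7 z [0.084 0.092 0.098]
lump 114 [ 0.4962 -0.4339] [0.0255 0.0247] 61.1 z [0.014 0.022 0.026]
lump 163 [ 0.4987 -0.238 ] [0.0301 0.0332] 65.1 z [0.069 0.091 0.097]
lid_bar 900 [0.4789 0.1287] [0.3705 0.0781] 65.6 z [0.015 0.022 0.055]
lid 871 [0.4575 0.1411] [0.3676 0.0775] 56.1 z [0.016 0.022 0.055]
pan 4655 [ 0.502  -0.2183] [0.1981 0.3882] 4.8 z [0.064 0.069 0.075]
grinder 2211 [ 0.5134 -0.0384] [0.2251 0.1151] 24.7 z [0.017 0.12  0.138]
dial
rim 1068 [ 0.5673 -0.0147] [0.1059 0.1041] 1.4 z [0.13  0.134 0.139]
rim (0.5671902894973755, -0.015641432255506516) 0.05498318001627922
bar 220 [0.5392 0.2615] [0.066  0.0175] 10.8 z [0.043 0.052 0.057]
disc (0.5393632650375366, 0.2614990472793579) 0.0402473621070385
```

View pics/grind.png

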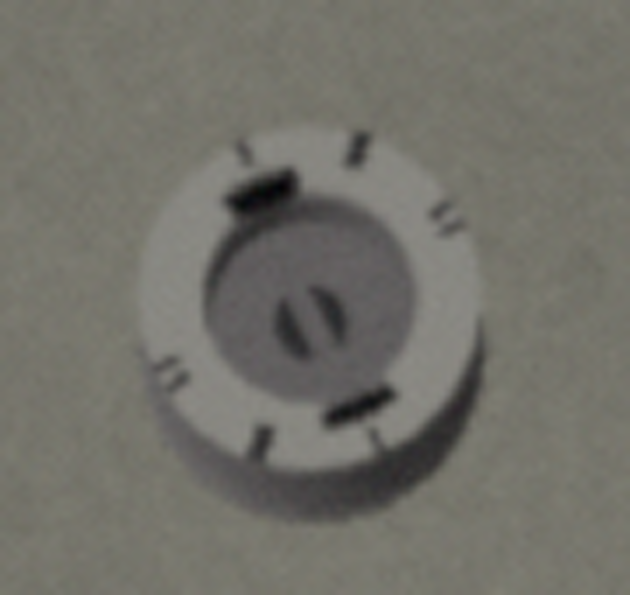

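Grinder entry ribs at crop (243,153)/(376,441), so its x axis lies about +25° (mod 180); the thick ribs at (357,150)/(261,443) are clockwise of it. Heading over the +y lump.

send_rows --commands '[{"angular": [0,0,-0.9],"translation": [0.45,-0.9,0],"jaw": 85},{"angular": [0,0,-1.8],"translation": [0.9,-1.8,0],"jaw": 85},{"angular": [0,0,-2.7],"translation": [1.35,-2.7,0],"jaw": 85},{"angular": [0,0,-3.6],"translation": [1.8,-3.6,0],"jaw": 85},{"angular": [0,0,-4.5],"translation": [2.25,-4.5,0],"jaw": 85},{"angular": [0,0,-5.4],"translation": [2.7,-5.4,0],"jaw": 85},{"angular": [0,0,-6.3],"translation": [3.15,-6.3,0],"jaw": 85},{"angular": [0,0,-7.2],"translation": [3.6,-7.2,0],"jaw": 85},{"angular": [0,0,-8.1],"translation": [4.05,-8.1,0],"jaw": 85},{"angular": [0,0,-9],"translation": [4.5,-9,0],"jaw": 85},{"angular": [0,0,-9.9],"translation": [4.95,-9.9,0],"jaw": 85},{"angular": [0,0,-10.8],"translation": [5.4,-10.8,0],"jaw": 85}]'

```text
t: 2.3
tool_pos: [0.4617, 0.1682, 0.2318]
tcp_rot: [0.0, 0.618, 0.786, 0.001]
ft_force: [1.0, -0.1, -0.7]
finger_gap: 0.0852
finger_force: 0.0
```

send_rows --commands '[{"angular": [0,0,-0.8],"translation": [0.1,-0.95,0],"jaw": 70},{"angular": [0,0,-1.6],"translation": [0.2,-1.9,0],"jaw": 70},{"angular": [0,0,-2.4],"translation": [0.3,-2.8,0],"jaw": 70},{"angular": [0,0,-3.2],"translation": [0.4,-3.8,0],"jaw": 70},{"angular": [0,0,-4],"translation": [0.5,-4.7,0],"jaw": 70},{"angular": [0,0,-4.8],"translation": [0.6,-5.6,0],"jaw": 70},{"angular": [0,0,-5.6],"translation": [0.7,-6.6,0],"jaw": 70},{"angular": [0,0,-6.4],"translation": [0.8,-7.5,0],"jaw": 70},{"angular": [0,0,-7.2],"translation": [0.9,-8.5,0],"jaw": 70},{"angular": [0,0,-7.75],"translation": [0.94,-9.4,0],"jaw": 70},{"angular": [0,0,-7.75],"translation": [0.94,-10.15,0],"jaw": 70},{"angular": [0,0,-7.75],"translation": [0.94,-10.15,0],"jaw": 70}]'

```text
t: 3.3
tool_pos: [0.497, -0.2439, 0.2321]
tcp_rot: [0.003, 0.846, 0.534, -0.001]
ft_force: [-0.4, 0.3, 0.2]
finger_gap: 0.0701
finger_force: 0.0
```

```bash
cat >> h.py <<'E'
def tool():
    s=state();q=s["tcp_rot"]
    from scipy.spatial.transform import Rotation as Ro
    M=Ro.from_quat([q[1],q[2],q[3],q[0]]).as_matrix()
    print("t",round(float(s["t"]),2),"tcp",np.round(s["tool_pos"],4),"closing deg",round(float(np.degrees(np.arctan2(M[1,1],M[0,1]))),1),"z",np.round(M[:,2],3),"F",np.round(s["ft_force"],1),"M",np.round(s["moment"],2),"gap",round(float(s["finger_gap"]),4),"ff",round(float(s["finger_force"]),1),"q",np.round(s["qpos"],2))
E
python3 - <<'E'
from h import *
tool();c=camera("wrist");save(c,"w1.png");X=cloud(c);R,t=RT(c);print("cam",np.round(-R.T@t,3))
z=X[...,2]
for d in regions_of(c,"lump0"):
    m=d["region"]; m&=(z>np.median(z[m])-.006)
    r=cv2.minAreaRect(X[m][:,:2].astype(np.float32));print(m.sum(),np.round(r[0],4),np.round(r[1],4),round(r[2],1),"z",round(float(np.median(z[m])),4))
E
```

```text
t 3.3 tcp [ 0.497  -0.2439  0.2321] closing deg -25.5 z [ 0.001 -0.006 -1.   ] F [-0.4  0.3  0.2] M [-0.02  0.05 -0.02] gap 0.0701 ff 0.0 q [-0.27  0.3   0.8   1.79 -0.23  1.15  0.15]
cam [ 0.524 -0.184  0.375]
890 [ 0.5215 -0.2469] [0.1239 0.0269] 75.3 z 0.0934
974 [ 0.5081 -0.2151] [0.071  0.0257] 65.3 z 0.0934
526 [ 0.5169 -0.3182] [0.2681 0.0298] 80.5 z 0.0235
821 [ 0.5111 -0.271 ] [0.1769 0.0259] 81.2 z 0.0933
798 [ 0.5228 -0.1543] [0.0288 0.0509] 32.4 z 0.0237
```

View pics/w1.png

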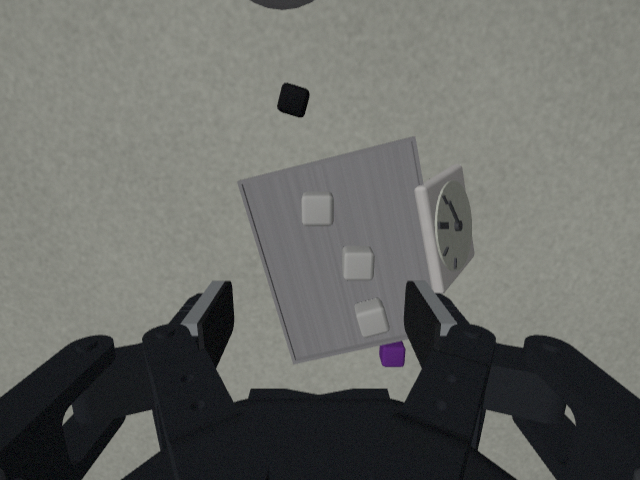

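Wrist view: the target lump is at (317,210), square to the fingers; neighbours at (357,264) and (371,318). The extents above are spoiled by points with no depth, so I'll filter those out.

```bash
cat >> h.py <<'E'
def rects(c,q,n=6,tol=.004):
    X=cloud(c);z=X[...,2]
    for d in regions_of(c,q)[:n]:
        m=d["region"]&(c["z_map"]>0); h=np.percentile(z[m],75); m&=abs(z-h)<tol
        k=cv2.connectedComponentsWithStats(m.astype(np.uint8)); m=k[1]==1+np.argmax(k[2][1:,4])
        r=cv2.minAreaRect(X[m][:,:2].astype(np.float32));print(q,m.sum(),np.round(r[0],4),np.round(r[1],4),round(r[2],1),"z",round(float(h),4))
E
python3 - <<'E'
from h import *
c=camera("wrist");rects(c,"lump0");tool()
E
```

```text
lump0 966 [ 0.4985 -0.2357] [0.0257 0.0252] 65.4 z 0.0939
lump0 25041 [ 0.5027 -0.2914] [0.1809 0.1504] 78.4 z 0.0705
lump0 454 [ 0.4972 -0.4353] [0.0253 0.0259] 66.0 z 0.0242
lump0 855 [ 0.5094 -0.2933] [0.025  0.0259] 64.5 z 0.0937
lump0 773 [ 0.5167 -0.1452] [0.0259 0.0257] 47.6 z 0.0243
lump0 764 [ 0.4993 -0.3463] [0.026  0.0258] 80.8 z 0.0937
t 3.5 tcp [ 0.4991 -0.2345  0.2312] closing deg -24.8 z [ 0.     0.001 -1.   ] F [ 0.1  0.9 -0.3] M [ 0.01 -0.03 -0.03] gap 0.0703 ff 0.0 q [-0.28  0.29  0.79  1.79 -0.23  1.15  0.15]
```

send_rows --commands '[{"angular": [0,0,0],"translation": [0,-0.03,-0.8],"jaw": 60},{"angular": [0,0,0],"translation": [0,-0.03,-1.6],"jaw": 60},{"angular": [0,0,0],"translation": [0,-0.03,-2.4],"jaw": 60},{"angular": [0,0,0],"translation": [0,-0.03,-3.1],"jaw": 60},{"angular": [0,0,0],"translation": [0,-0.03,-3.6],"jaw": 60},{"angular": [0,0,0],"translation": [0,-0.03,-3.9],"jaw": 60},{"angular": [0,0,0],"translation": [0,-0.03,-3.9],"jaw": 40},{"angular": [0,0,0],"translation": [0,-0.03,-3.9],"jaw": 20},{"angular": [0,0,0],"translation": [0,-0.03,-3.9],"jaw": 20},{"angular": [0,0,0],"translation": [0,-0.03,-3.9],"jaw": 20},{"angular": [0,0,0],"translation": [0,-0.03,-3.9],"jaw": 20},{"angular": [0,0,0],"translation": [0,-0.03,-3.9],"jaw": 20}]' --grip_force 30

```text
t: 4.5
tool_pos: [0.4996, -0.2374, 0.0764]
tcp_rot: [0.001, 0.843, 0.538, 0.001]
ft_force: [-0.2, -0.2, -0.2]
finger_gap: 0.0252
finger_force: 36.3
```

send_rows --commands '[{"angular": [0,0,0],"translation": [0,0,0.4],"jaw": 20},{"angular": [0,0,0],"translation": [0,0,1.2],"jaw": 20},{"angular": [0,0,0],"translation": [0,0,2.1],"jaw": 20},{"angular": [0,0,0],"translation": [0.1,0.3,3],"jaw": 20},{"angular": [0,0,0],"translation": [0.3,1.1,3.5],"jaw": 20},{"angular": [0,0,0],"translation": [0.6,2,3.5],"jaw": 20},{"angular": [0,0,0],"translation": [0.9,2.9,3.5],"jaw": 20},{"angular": [0,0,0],"translation": [1.2,3.8,3.5],"jaw": 20},{"angular": [0,0,0],"translation": [1.5,4.7,3.5],"jaw": 20},{"angular": [0,0,0],"translation": [1.7,5.2,3.5],"jaw": 20},{"angular": [0,0,0],"translation": [1.7,5.55,3.5],"jaw": 20},{"angular": [0,0,0],"translation": [1.7,5.55,3.5],"jaw": 20}]'

```text
t: 5.5
tool_pos: [0.5672, -0.0104, 0.2152]
tcp_rot: [-0.001, 0.841, 0.541, 0.0]
ft_force: [0.0, -0.2, -0.1]
finger_gap: 0.0248
finger_force: 36.3
```

```bash
python3 - <<'E'
from h import *
c=camera("wrist");tool();save(c,"w2.png");X=cloud(c);x,y,z=np.moveaxis(X,-1,0)
m=(abs(z-.135)<.004)&(abs(x-.567)<.08)&(abs(y+.015)<.08)&(c["z_map"]>0)
p=X[m][:,:2].astype(np.float32);print(m.sum(),cv2.minEnclosingCircle(p))
# circle fit: outer radius 54 by hull
h=cv2.convexHull(p)[:,0];A=np.c_[2*h,np.ones(len(h))];s=np.linalg.lstsq(A,(h**2).sum(1),rcond=None)[0];print(s[:2],np.sqrt(s[2]+s[0]**2+s[1]**2))
E
```

```text
t 5.55 tcp [ 0.5668 -0.0135  0.2153] closing deg -24.7 z [-0.  0. -1.] F [-0.  -0.9  0.5] M [-0.07 -0.06  0.01] gap 0.0253 ff 36.3 q [-0.62  0.33  0.71  1.77 -0.23  1.13 -0.26]
8848 ((0.5683783888816833, -0.014523605816066265), 0.05515468865633011)
[ 0.5681214  -0.01554731] 0.0541510648361631
```

View pics/w2.png

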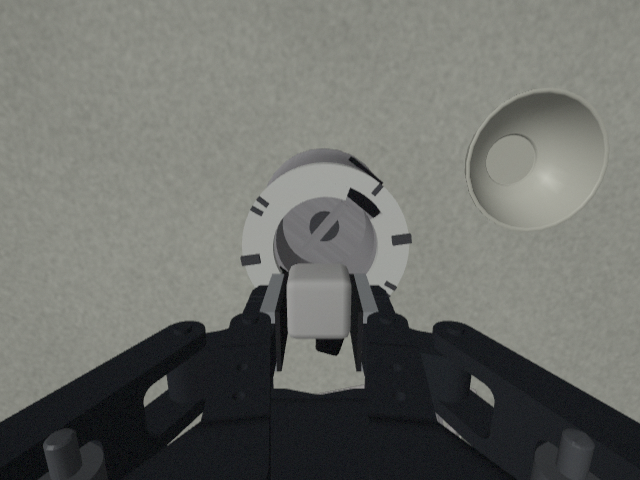

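The lump is held at (319,300) over the mouth; entry rib is visible at (378,187). Centre is about (0.568,-0.0155).

send_rows --commands '[{"angular": [0,0,0],"translation": [0.03,-0.05,-0.7],"jaw": 20},{"angular": [0,0,0],"translation": [0.03,-0.05,-1.3],"jaw": 20},{"angular": [0,0,0],"translation": [0.03,-0.05,-1.8],"jaw": 20},{"angular": [0,0,0],"translation": [0.03,-0.05,-2.2],"jaw": 20},{"angular": [0,0,0],"translation": [0.03,-0.05,-2.2],"jaw": 20},{"angular": [0,0,0],"translation": [0.03,-0.05,-2.2],"jaw": 33},{"angular": [0,0,0],"translation": [0.03,-0.05,-2.2],"jaw": 33},{"angular": [0,0,0],"translation": [0.03,-0.05,-2.2],"jaw": 33},{"angular": [0,0,0],"translation": [0.03,-0.05,-1.2],"jaw": 33},{"angular": [0,0,0],"translation": [0.03,-0.05,-0.3],"jaw": 33},{"angular": [0,0,0],"translation": [0.03,-0.05,0.5],"jaw": 50},{"angular": [0,0,0],"translation": [0.03,-0.8,1.2],"jaw": 80}]'

```text
t: 6.55
tool_pos: [0.5698, -0.0406, 0.2666]
tcp_rot: [-0.001, 0.84, 0.542, 0.003]
ft_force: [1.0, 0.8, -0.6]
finger_gap: 0.0564
finger_force: 0.0
```

send_rows --commands '[{"angular": [0,0,0],"translation": [0,-0.8,0.5],"jaw": 80},{"angular": [0,0,0],"translation": [0,-1,0.5],"jaw": 80},{"angular": [0,0,0],"translation": [0,-1,0.5],"jaw": 80},{"angular": [0,0,0],"translation": [0,-1,0.5],"jaw": 80}]'

```text
t: 6.88
tool_pos: [0.5679, -0.0875, 0.284]
tcp_rot: [-0.0, 0.843, 0.537, 0.001]
ft_force: [0.3, 0.7, -0.9]
finger_gap: 0.0798
finger_force: 0.0
```

```bash
python3 - <<'E'
from h import *
c=camera("wrist");tool();X=cloud(c);x,y,z=np.moveaxis(X,-1,0)
m=(abs(z-.135)<.004)&(abs(x-.567)<.08)&(abs(y+.015)<.08)&(c["z_map"]>0)
p=X[m][:,:2].astype(np.float32)
h=cv2.convexHull(p)[:,0];A=np.c_[2*h,np.ones(len(h))];s=np.linalg.lstsq(A,(h**2).sum(1),rcond=None)[0];print(s[:2],np.sqrt(s[2]+s[0]**2+s[1]**2))
cx,cy=s[:2]
# rectified top view of plane z=0.136, 4 px/mm, x up, y left
R,t=RT(c);N=480
g=np.mgrid[:N,:N];wx=cx+(N/2-g[0])/4000;wy=cy+(N/2-g[1])/4000
Q=np.stack([wx,wy,np.full_like(wx,.136)],-1)@R.T+t
mu=(Q[...,0]/Q[...,2]*c["fx"]+c["cx"]).astype(np.float32);mv=(Q[...,1]/Q[...,2]*c["fy"]+c["cy"]).astype(np.float32)
f=cv2.remap(c["frame"][...,::-1].copy(),mu,mv,cv2.INTER_LINEAR)
full=c["frame"][...,::-1]
cv2.imwrite("pics/w3.png",np.hstack([f,cv2.resize(full,None,fx=.45,fy=1)[:480]]))
gray=cv2.cvtColor(f,cv2.COLOR_BGR2GRAY)
pol=cv2.warpPolar(gray,(240,720),(N/2,N/2),240,cv2.WARP_POLAR_LINEAR)
b=pol[:,184:208].mean(1);print("px/med",np.median(b))
d=b<.75*np.median(b);k=cv2.connectedComponentsWithStats(d.astype(np.uint8)[:,None])
for i in range(1,k[0]):
    a=k[3][i][1]*.5 # image angle clockwise from right; right=-y, down=-x
    print("rib image ang",a,"world ang",round((-90-a)%360,1),"len",k[2][i,4]*.5)
print([(np.round(w(c,d["point"]),3),round(d["confidence"],2)) for d in search_frame(c,"lump0")])
E
```

```text
t 6.93 tcp [ 0.5678 -0.086   0.2832] closing deg -24.9 z [-0.     0.001 -1.   ] F [-0.1 -0.2  0.5] M [ 0.06 -0.07 -0.  ] gap 0.08 ff 0.0 q [-0.53  0.29  0.76  1.67 -0.21  1.27 -0.16]
[ 0.56807205 -0.01536418] 0.05405637561914981
px/med 152.95833333333334
rib image ang 63.75 world ang 206.2 len 4.0
rib image ang 106.0 world ang 164.0 len 7.5
rib image ang 144.5 world ang 125.5 len 3.5
rib image ang 152.75 world ang 117.2 len 4.0
rib image ang 244.25 world ang 25.8 len 4.0
rib image ang 286.75 world ang 343.2 len 7.0
rib image ang 325.0 world ang 305.0 len 3.5
rib image ang 333.0 world ang 297.0 len 3.5
[(array([ 0.518, -0.14 ,  0.025]), 0.85), (array([ 0.563, -0.015,  0.094]), 0.65), (array([ 0.514, -0.281,  0.084]), 0.44)]
```

View pics/w3.png

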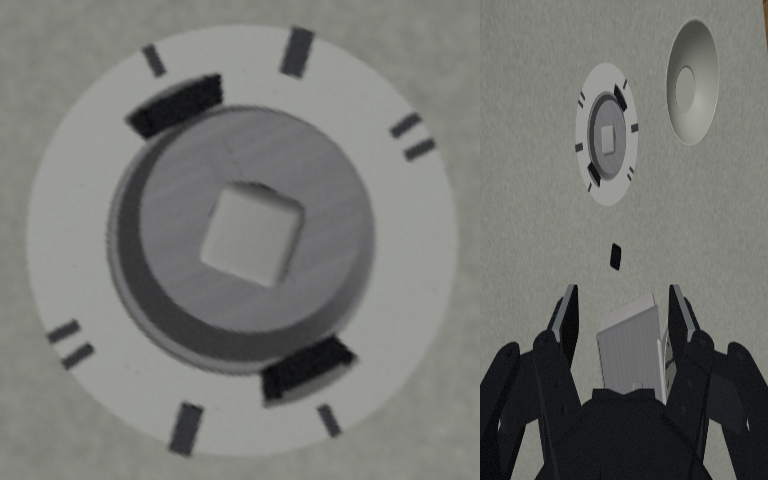

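The lump lies flat in the bowl at (253,233) of the rectified view. Entry ribs are at 26°, halfway at -16.5°. On to the lid.

send_rows --commands '[{"angular": [0,0,-1],"translation": [-0.1,0.8,0],"jaw": 60},{"angular": [0,0,-2],"translation": [-0.2,1.7,0],"jaw": 60},{"angular": [0,0,-3],"translation": [-0.3,2.6,0],"jaw": 60},{"angular": [0,0,-4],"translation": [-0.4,3.5,0],"jaw": 60},{"angular": [0,0,-5],"translation": [-0.5,4.4,0],"jaw": 60},{"angular": [0,0,-6],"translation": [-0.55,5.3,0],"jaw": 60},{"angular": [0,0,-7],"translation": [-0.6,6.2,-0.3],"jaw": 60},{"angular": [0,0,-8],"translation": [-0.65,7.1,-0.7],"jaw": 60},{"angular": [0,0,-9],"translation": [-0.7,7.9,-1.1],"jaw": 60},{"angular": [0,0,-10],"translation": [-0.7,8.7,-1.5],"jaw": 60},{"angular": [0,0,-10.9],"translation": [-0.7,8.7,-1.8],"jaw": 60},{"angular": [0,0,-10.9],"translation": [-0.7,8.7,-1.8],"jaw": 60}]'

```text
t: 7.98
tool_pos: [0.536, 0.2649, 0.2069]
tcp_rot: [0.002, 0.995, 0.096, -0.004]
ft_force: [-0.2, -0.8, 0.5]
finger_gap: 0.06
finger_force: 0.0
```

send_rows --commands '[{"angular": [0,0,0],"translation": [0,0,0],"jaw": 60},{"angular": [0,0,0],"translation": [0,0,0],"jaw": 60}]'

```text
t: 8.15
tool_pos: [0.5401, 0.2601, 0.2117]
tcp_rot: [0.0, 0.996, 0.093, 0.0]
ft_force: [0.7, -0.3, 0.6]
finger_gap: 0.0599
finger_force: 0.0
```

```bash
python3 - <<'E'
from h import *
c=camera("wrist");tool();save(c,"w4.png");X=cloud(c);x,y,z=np.moveaxis(X,-1,0)
b=(abs(x-.54)<.08)&(abs(y-.26)<.08)&(c["z_map"]>0)
for lo,hi in [(.049,.058),(.017,.026)]:
    m=(b&(z>lo)&(z<hi)).astype(np.uint8);k=cv2.connectedComponentsWithStats(m)
    m=k[1]==1+np.argmax(k[2][1:,4]);p=X[m][:,:2].astype(np.float32)
    print(m.sum(),cv2.minAreaRect(p),cv2.minEnclosingCircle(p),"z",np.median(z[m]))
E
```

```text
t 8.2 tcp [0.5406 0.2598 0.2123] closing deg -79.4 z [ 0.001  0.    -1.   ] F [ 0.4 -0.1  0.6] M [-0.01 -0.    0.01] gap 0.06 ff 0.0 q [-1.1   0.42  0.78  1.7  -0.32  1.15 -1.63]
1366 ((0.5402006506919861, 0.2606677711009979), (0.06503631919622421, 0.015295739285647869), 10.282771110534668) ((0.5400993227958679, 0.2611904740333557), 0.033253420144319534) z 0.05304283810719028
4166 ((0.5407326817512512, 0.2616603672504425), (0.07800684869289398, 0.07927034050226212), 11.462823867797852) ((0.5399781465530396, 0.2611498236656189), 0.04008696228265762) z 0.02117185569901572
```

View pics/w4.png

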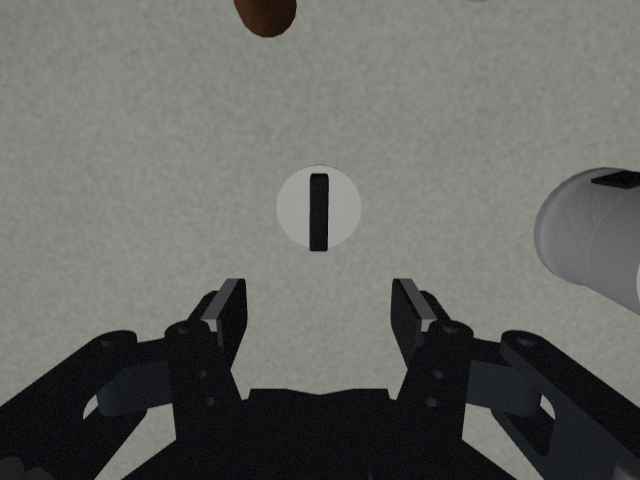

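The bar is square to the fingers at (319,212).

send_rows --commands '[{"angular": [0,0,0],"translation": [0,0.03,-0.9],"jaw": 50},{"angular": [0,0,0],"translation": [0,0.03,-1.8],"jaw": 50},{"angular": [0,0,0],"translation": [0,0.03,-2.7],"jaw": 50},{"angular": [0,0,0],"translation": [0,0.03,-3.5],"jaw": 50},{"angular": [0,0,0],"translation": [0,0.03,-4.1],"jaw": 50},{"angular": [0,0,0],"translation": [0,0.03,-4.5],"jaw": 50},{"angular": [0,0,0],"translation": [0,0.03,-4.65],"jaw": 40},{"angular": [0,0,0],"translation": [0,0.03,-4.65],"jaw": 25},{"angular": [0,0,0],"translation": [0,0.03,-4.65],"jaw": 10},{"angular": [0,0,0],"translation": [0,0.03,-4.65],"jaw": 10},{"angular": [0,0,0],"translation": [0,0.03,-4.65],"jaw": 10},{"angular": [0,0,0],"translation": [0,0.03,-4.65],"jaw": 10}]' --grip_force 60

```text
t: 9.2
tool_pos: [0.5411, 0.2624, 0.0269]
tcp_rot: [-0.001, 0.996, 0.092, 0.001]
ft_force: [-0.7, -0.5, 3.6]
finger_gap: 0.0147
finger_force: 60.7
```

```bash
python3 - <<'E'
from h import *
tool()
E
```

```text
t 9.2 tcp [0.5411 0.2624 0.0269] closing deg -79.4 z [ 0.002  0.001 -1.   ] F [-0.7 -0.5  3.6] M [-0.05  0.11 -0.05] gap 0.0147 ff 60.7 q [-0.99  0.63  0.63  1.85 -0.5   0.82 -1.49]
```

send_rows --commands '[{"angular": [0,0,0],"translation": [0,0,0.5],"jaw": 10},{"angular": [0,0,0],"translation": [0,0,1.3],"jaw": 10},{"angular": [0,0,0],"translation": [0,0,2.2],"jaw": 10},{"angular": [0,0,0],"translation": [0,0,3.1],"jaw": 10},{"angular": [0,0,0.4],"translation": [0.05,-0.4,4],"jaw": 10},{"angular": [0,0,0.8],"translation": [0.1,-1.2,4.4],"jaw": 10},{"angular": [0,0,1.2],"translation": [0.2,-2.1,4.4],"jaw": 10},{"angular": [0,0,1.7],"translation": [0.3,-3,4.4],"jaw": 10},{"angular": [0,0,2.2],"translation": [0.4,-3.9,4.4],"jaw": 10},{"angular": [0,0,2.6],"translation": [0.5,-4.8,4.4],"jaw": 10},{"angular": [0,0,3.1],"translation": [0.6,-5.7,4.4],"jaw": 10},{"angular": [0,0,3.1],"translation": [0.69,-6.4,4.4],"jaw": 10}]'

```text
t: 10.2
tool_pos: [0.5672, 0.0025, 0.202]
tcp_rot: [0.0, 0.974, 0.225, 0.0]
ft_force: [0.1, 0.0, -2.5]
finger_gap: 0.015
finger_force: 59.9
```

send_rows --commands '[{"angular": [0,0,0],"translation": [0,-0.51,0],"jaw": 10},{"angular": [0,0,0],"translation": [0,-0.51,0],"jaw": 10},{"angular": [0,0,0],"translation": [0,-0.51,0],"jaw": 10},{"angular": [0,0,0],"translation": [0,-0.51,0],"jaw": 10}]'

```text
t: 10.53
tool_pos: [0.5675, -0.0133, 0.2013]
tcp_rot: [-0.001, 0.974, 0.226, 0.0]
ft_force: [0.3, -0.0, -1.4]
finger_gap: 0.0146
finger_force: 59.9
```

```bash
python3 - <<'E'
from h import *
c=camera("wrist");tool();save(c,"w5.png");X=cloud(c);x,y,z=np.moveaxis(X,-1,0)
ok=(abs(x-.567)<.08)&(abs(y+.015)<.08)&(c["z_map"]>0)
def fit(m,r0,n):
    p=X[m][:,:2].astype(np.float64)
    from scipy.optimize import minimize
    h=cv2.convexHull(p.astype(np.float32))[:,0]
    print(n,m.sum(),"z",np.median(z[m]),"x",p.min(0),p.max(0))
    d=lambda q:np.abs(np.hypot(*(h-q).T)-r0)
    r=minimize(lambda q:np.minimum(d(q),.004).sum(),cv2.minEnclosingCircle(p.astype(np.float32))[0],method="Nelder-Mead");print(r.x,np.sort(d(r.x))[:len(h)//2].max(),len(h))
bright=c["frame"].mean(-1)>90
fit(ok&bright&(abs(z-.203)<.006),.040,"disc")
fit(ok&bright&(abs(z-.135)<.004),.054,"rim")
for k in range(3):
    tool(); camera("wrist")
E
```

```text
t 10.58 tcp [ 0.5676 -0.0126  0.2013] closing deg -63.8 z [-0.     0.001 -1.   ] F [-0.7 -0.3 -1.3] M [-0.03  0.04  0.01] gap 0.0148 ff 59.9 q [-0.67  0.36  0.79  1.79 -0.29  1.11 -0.9 ]
disc 177 z 0.1974931881390195 x [ 0.53926754 -0.05045531] [0.60414218 0.02608522]
[ 0.56528194 -0.01339843] 0.0006148863399634275 16
rim 6055 z 0.13516073300324036 x [ 0.54399129 -0.06840021] [0.62219057 0.03843979]
[ 0.5683663  -0.01560608] 6.826858382329853e-05 58
t 10.58 tcp [ 0.5676 -0.0126  0.2013] closing deg -63.8 z [-0.     0.001 -1.   ] F [-0.7 -0.3 -1.3] M [-0.03  0.04  0.01] gap 0.0148 ff 59.9 q [-0.67  0.36  0.79  1.79 -0.29  1.11 -0.9 ]
t 10.63 tcp [ 0.5676 -0.0124  0.2012] closing deg -63.8 z [-0.     0.001 -1.   ] F [ 0.1  1.1 -1.6] M [-0.01  0.04  0.01] gap 0.0151 ff 59.9 q [-0.67  0.36  0.79  1.79 -0.29  1.11 -0.9 ]
t 10.68 tcp [ 0.5676 -0.0125  0.2012] closing deg -63.7 z [-0.     0.001 -1.   ] F [-0.6 -0.5 -1. ] M [ 0.05 -0.05 -0.01] gap 0.015 ff 59.9 q [-0.67  0.36  0.79  1.79 -0.29  1.11 -0.9 ]
```

View pics/w5.png

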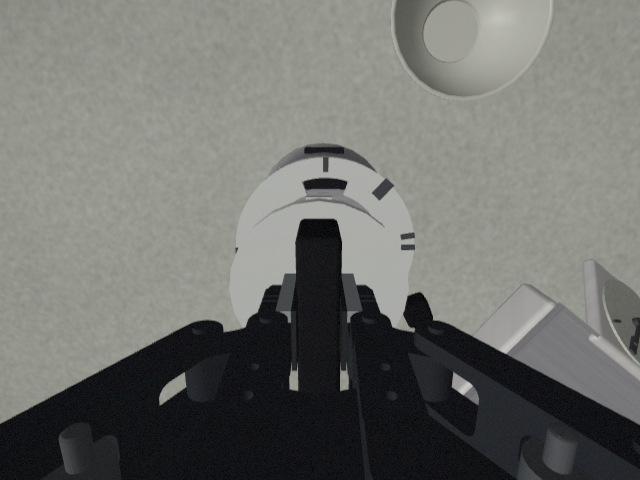

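The bar lines up with the slot at (325,186) and the entry rib at (325,163). I'll refit the disc centre with a better height band.

```bash
python3 - <<'E'
from h import *
from scipy.optimize import minimize
c=camera("wrist");X=cloud(c);x,y,z=np.moveaxis(X,-1,0)
ok=(abs(x-.567)<.08)&(abs(y+.015)<.08)&(c["z_map"]>0)
for lo,hi in [(.187,.199),(.220,.24)]:
    m=ok&(z>lo)&(z<hi)
    if lo<.2: m&=c["frame"].mean(-1)>90
    k=cv2.connectedComponentsWithStats(m.astype(np.uint8));m=k[1]==1+np.argmax(k[2][1:,4])
    p=X[m][:,:2].astype(np.float32);h=cv2.convexHull(p)[:,0]
    A=np.c_[p,np.ones(len(p))];print(m.sum(),"z",np.median(z[m]),"slope",np.linalg.lstsq(A,z[m],rcond=None)[0][:2],cv2.minAreaRect(p))
    if lo<.2:
        d=lambda q:np.abs(np.hypot(*(h-q).T)-.040)
        r=minimize(lambda q:np.minimum(d(q),.003).sum(),[.568,-.0135],method="Nelder-Mead");print("disc",r.x,np.round(d(r.x),4))
E
```

```text
10835 z 0.19543006604167332 slope [-0.01411927 -0.00649365] ((0.5759111642837524, -0.007202900946140289), (0.05859598144888878, 0.0800793468952179), 26.517717361450195)
disc [ 0.56623846 -0.01208517] [0.0001 0.0001 0.0002 0.0001 0.     0.0001 0.     0.     0.     0.
 0.     0.0001 0.     0.     0.0001 0.0002 0.0002 0.     0.0004 0.0002
 0.0002 0.0003 0.0002 0.0002 0.0003 0.0003 0.     0.0001 0.0001 0.
 0.     0.0002 0.0004 0.0005 0.0002 0.     0.     0.     0.0002 0.0003
 0.     0.0003 0.     0.0001 0.0003 0.0002 0.0001 0.0001 0.     0.0001
 0.     0.0001 0.0001]
9211 z 0.22748139078016882 slope [-0.02292671 -0.00865529] ((0.5676334500312805, -0.009459128603339195), (0.06332895159721375, 0.03975716605782509), 6.322327136993408)
```

send_rows --commands '[{"angular": [0,0,0],"translation": [0.05,-0.085,-0.2],"jaw": 10},{"angular": [0,0,0],"translation": [0.05,-0.085,-0.5],"jaw": 10},{"angular": [0,0,0],"translation": [0.05,-0.085,-0.8],"jaw": 10},{"angular": [0,0,0],"translation": [0.05,-0.085,-1.0],"jaw": 10},{"angular": [0,0,0],"translation": [0.05,-0.085,-1.1],"jaw": 10},{"angular": [0,0,0],"translation": [0.05,-0.085,-1.2],"jaw": 10},{"angular": [0,0,0],"translation": [0.05,-0.085,-1.28],"jaw": 10},{"angular": [0,0,0],"translation": [0.05,-0.085,-1.32],"jaw": 10},{"angular": [0,0,0],"translation": [0.05,-0.085,-1.32],"jaw": 10},{"angular": [0,0,0],"translation": [0.05,-0.085,-1.32],"jaw": 10}]'

```text
t: 11.62
tool_pos: [0.57, -0.0179, 0.149]
tcp_rot: [0.0, 0.974, 0.226, 0.0]
ft_force: [-1.5, -0.5, 0.5]
finger_gap: 0.0149
finger_force: 60.1
```

```bash
cat > lid.py <<'E'
from h import *
from scipy.optimize import minimize
c=camera("wrist");tool();X=cloud(c);x,y,z=np.moveaxis(X,-1,0)
ok=(abs(x-.567)<.08)&(abs(y+.015)<.08)&(c["z_map"]>0)
m=ok&(z>.1395)&(z<.16)&(c["frame"].mean(-1)>90)
k=cv2.connectedComponentsWithStats(m.astype(np.uint8));m=k[1]==1+np.argmax(k[2][1:,4])
p=X[m][:,:2].astype(np.float32);h=cv2.convexHull(p)[:,0];A=np.c_[p,np.ones(len(p))]
print(m.sum(),"disc top z",np.median(z[m]),"slope",np.linalg.lstsq(A,z[m],rcond=None)[0][:2])
d=lambda q:np.abs(np.hypot(*(h-q).T)-.040)
r=minimize(lambda q:np.minimum(d(q),.003).sum(),[.568,-.0155],method="Nelder-Mead");print("disc",r.x,np.median(d(r.x)))
E
python3 lid.py
```

```text
t 11.67 tcp [ 0.57   -0.0179  0.149 ] closing deg -63.9 z [ 0.001 -0.    -1.   ] F [-0.7 -0.8  1.6] M [-0.04  0.08 -0.01] gap 0.0151 ff 60.2 q [-0.63  0.43  0.75  1.84 -0.34  1.01 -0.85]
10718 disc top z 0.14322811443318367 slope [-0.00444515 -0.00240225]
disc [ 0.56853931 -0.01734851] 0.00010002803437308277
```

Seated: the disc top is at 0.143, as it should be. Now the twist.

send_rows --commands '[{"angular": [0,0,-0.6],"translation": [-0.01,0.03,-0.02],"jaw": 10},{"angular": [0,0,-1.2],"translation": [-0.01,0.03,-0.02],"jaw": 10},{"angular": [0,0,-1.9],"translation": [-0.01,0.03,-0.02],"jaw": 10},{"angular": [0,0,-2.6],"translation": [-0.01,0.03,-0.02],"jaw": 10},{"angular": [0,0,-3.3],"translation": [-0.01,0.03,-0.02],"jaw": 10},{"angular": [0,0,-4],"translation": [-0.01,0.03,-0.02],"jaw": 10},{"angular": [0,0,-4.7],"translation": [-0.01,0.03,-0.02],"jaw": 10},{"angular": [0,0,-5.4],"translation": [-0.01,0.03,-0.02],"jaw": 10},{"angular": [0,0,-6.1],"translation": [-0.01,0.03,-0.02],"jaw": 10},{"angular": [0,0,-6.8],"translation": [-0.01,0.03,-0.02],"jaw": 10},{"angular": [0,0,-7.5],"translation": [-0.01,0.03,-0.02],"jaw": 10},{"angular": [0,0,-8.1],"translation": [-0.01,0.03,-0.02],"jaw": 10}]'

```text
t: 12.67
tool_pos: [0.57, -0.0166, 0.1489]
tcp_rot: [-0.0, 0.992, -0.126, 0.001]
ft_force: [-0.7, -0.5, 3.6]
finger_gap: 0.0151
finger_force: 60.8
```

send_rows --commands '[{"angular": [0,0,-0.4],"translation": [0,0,0],"jaw": 10},{"angular": [0,0,-0.4],"translation": [0,0,0],"jaw": 10},{"angular": [0,0,-0.4],"translation": [0,0,0],"jaw": 10},{"angular": [0,0,-0.4],"translation": [0,0,0],"jaw": 10}]'

```text
t: 13.0
tool_pos: [0.57, -0.0166, 0.1489]
tcp_rot: [-0.0, 0.99, -0.143, 0.001]
ft_force: [-1.6, 0.0, 5.6]
finger_gap: 0.0149
finger_force: 60.9
```

```bash
cat >> lid.py <<'E'
save(c,"w6.png")
t=camera("top");X=cloud(t);x,y,z=np.moveaxis(X,-1,0)
rects(t,"lump0")
E
python3 lid.py
```

```text
t 13.05 tcp [ 0.57   -0.0167  0.1489] closing deg -106.4 z [ 0.002  0.    -1.   ] F [-1.  -0.   5.4] M [-0.01  0.26  0.02] gap 0.015 ff 60.9 q [-0.75  0.49  0.94  1.84 -0.46  1.04 -1.49]
10751 disc top z 0.14318573527322925 slope [-0.00504893  0.00086367]
disc [ 0.5685883  -0.01562098] 0.00013533796875356968
lump0 102 [ 0.5081 -0.2931] [0.026  0.0248] 60.0 z 0.0994
lump0 89 [ 0.5156 -0.1442] [0.0251 0.0255] 46.3 z 0.0238
lump0 80 [ 0.4953 -0.4334] [0.0254 0.0237] 57.6 z 0.0244
lump0 104 [ 0.4982 -0.3456] [0.0228 0.0253] 1.4 z 0.0995
```

View pics/w6.png

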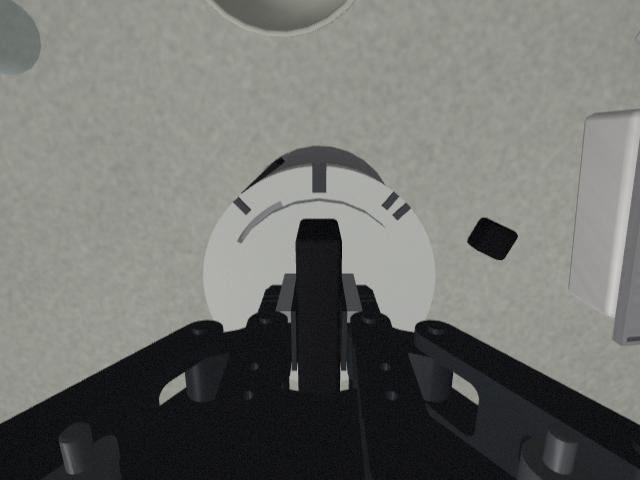

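The bar (319,230) lines up with the thick rib (319,178). The spring's counter-torque should show up, so I'll check that before handing in.

```bash
python3 - <<'E'
from h import *
M=[]
for i in range(12):
    camera("wrist");s=state();M.append(np.r_[s["moment"],s["ft_force"],s["tau"][6]])
print(np.round(np.mean(M,0),3),np.round(np.std(M,0),3));tool()
E
```

```text
[ 9.000e-03  3.000e-01 -5.000e-03 -1.506e+00  1.690e-01  5.241e+00
 -1.000e-02] [0.048 0.03  0.032 0.376 0.469 0.567 0.   ]
t 13.75 tcp [ 0.57   -0.0167  0.1489] closing deg -106.4 z [ 0.002  0.    -1.   ] F [-2.1 -0.6  5. ] M [-0.01  0.29 -0.01] gap 0.015 ff 60.9 q [-0.75  0.49  0.94  1.84 -0.46  1.04 -1.49]
```

send_rows --commands '[{"angular": [0,0,-0.2],"translation": [0,0,0.015],"jaw": 10},{"angular": [0,0,-0.4],"translation": [0,0,0.015],"jaw": 10},{"angular": [0,0,-0.6],"translation": [0,0,0.015],"jaw": 10},{"angular": [0,0,-0.6],"translation": [0,0,0.015],"jaw": 10}]'

```text
t: 14.08
tool_pos: [0.5699, -0.0167, 0.1489]
tcp_rot: [0.0, 0.986, -0.169, 0.001]
ft_force: [0.7, 0.2, 4.5]
finger_gap: 0.0151
finger_force: 60.8
```

```bash
cat > m.py <<'E'
from h import *
M=[]
for i in range(8):
    camera("wrist");s=state();M.append(np.r_[s["moment"],s["ft_force"],s["tau"][6]])
print(np.round(np.mean(M,0),3));tool()
E
python3 m.py; python3 lid.py
```

```text
[-0.048 -0.101  0.089  0.347 -0.215  5.202 -0.093]
t 14.48 tcp [ 0.5699 -0.0167  0.1489] closing deg -109.4 z [ 0.002 -0.    -1.   ] F [0.1 0.2 5. ] M [-0.05 -0.11  0.08] gap 0.015 ff 60.9 q [-0.76  0.5   0.95  1.84 -0.47  1.04 -1.53]
t 14.53 tcp [ 0.5699 -0.0167  0.1489] closing deg -109.4 z [ 0.002 -0.    -1.   ] F [ 1.3 -0.3  4.9] M [-0.1  -0.06  0.06] gap 0.0147 ff 60.9 q [-0.76  0.5   0.95  1.84 -0.47  1.04 -1.53]
10729 disc top z 0.14318419908003935 slope [-0.00396118  0.00063785]
disc [ 0.56853811 -0.0156749 ] 9.071972145457269e-05
lump0 95 [ 0.4988 -0.3447] [0.0235 0.0251] 85.0 z 0.0996
lump0 79 [ 0.5078 -0.291 ] [0.0244 0.0227] 58.6 z 0.1004
```

```bash
python3 -c "
from rig import *
print(close_job())"
```

```text
the job is handed in; nothing more can be done
None
```

I handed the job in with one lump in the grinder bowl and two on the pan, which is down about 12.5 mm, so the needle should be on the thick mark. The seated lid is gripped and held about 3° past the halfway ribs (roughly 0.79 rad), inside the allowed range and short of the lock. No verdict came back.

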